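# Push the soldering board home into the corner stop

### The arm

A 7-joint arm with a two-finger parallel gripper is mounted at the origin on a cart in front of the work surface, level with it; the furniture and walls round the work are solid. World frame = base frame: x ahead of the robot, y to its left, z up, the work surface at z = 0. Lengths are in m, angles in rad, forces in N, time in s.
With the tool pointing down it reaches from about 0.4 to 0.9 m from the base axis. Payload 5.5 kg.
Tool frame: the origin (TCP) lies on the centre line of the jaws, within the pads' length; the fingertips stand 19 mm ahead of it and the grasp point (between the pads) is the TCP; z points along the fingers, y is the line along which they close (so a half turn about z gives the same grasp; the last joint's range is limited). The gripper opens to 85 mm and grips with 20 to 120 N. Pads are 22 mm wide; open, the fingers measure 114 mm over their backs; the gripper's body (76 mm by 85 mm) begins 54 mm behind the grasp point. The pads swing forward as they close: fully open they stand 13 mm farther back than shut.
Start: joints at [-0.953, 0.501, -0.427, 1.55, 0.221, 1.138, -0.21], TCP at [0.226, 0.61, 0.25] pointing down, gripper open.
Joint ranges: [-2.88, 2.88], [-0.31, 2.03], [-1.54, 1.56], [0.2, 2.42], [-1.41, 4.55], [0.19, 2.02], [-2.57, 2.57]. Speed limits (rad/s): [2.57, 2.57, 3.14, 3.14, 3.14, 3.14, 3.14].

### API

Orientations are given as [roll, pitch, yaw] about the fixed x, y, z axes, in that order (R = Rz(yaw) Ry(pitch) Rx(roll)).
In Python, from plant import robot, cams, status gives the robot as it stands (robot), with the cameras (cams) and the readings (status).
- The arm moves only by the shell command python3 drive.py [OPENING] [FORCE], which reads ROWS from standard input. ROWS is a JSON list of rows, 1 to 5 of them, each an object with the fields tx, ty, tz (the shift in m), yaw (a turn about the tool's z in rad); a field left out counts as zero; each row shifts and turns the commanded pose from where the row before left it, along the tool's axes as they then stand; what a row does not reach is not made up. A row lasts 1/12 s, in which the tool goes at most 0.0417 m and 0.125 rad, less where a joint would pass 70% of its speed; a pose out of reach is approached as far as the arm can. OPENING is the finger opening in m, set as the command begins (- or left out keeps the last). The fingers move at their own pace and stop on an object; FORCE is the grip in N (left out, the last holds). Time passes only in rows, so rows that do not move let the fingers close. It prints the time, the measured TCP pose, the force, the opening and the grip force at its end. Input that does not fit is refused with a message, and nothing moves.
- status.state(): the state, without advancing time (a new reading comes with each control period).
- cams.grab_frame(name): name is "side" or "top" or "wrist"; returns the picture (420x560x3 uint8, red, green, blue); there is no depth.
- cams.camera_params(name): a dict with "fx", "fy", "cx", "cy" (pixels), "position" and "orientation" of the camera in the world. Camera axes: x right, y up, looking along -z (the intrinsics and any distortion apply to the point x, -y, -z); pixel columns grow to the right and rows downward; lengths in m; the calibration is good to about 2 mm. A picture is of the moment at which its call begins: read the wrist's pose just before it. camera_params takes no time and is no camera call; for the wrist camera it gives the pose at the moment of the call.
- robot.finish_job(): hands the job in; it is judged then, once.
The state is a dict: "time": time; "q": joint angles; "qd": joint speeds; "joint_torque": joint torques, N m; "ee_pos": TCP position; "tool_rot": TCP orientation; "force": force on the tool from outside, world axes, zero at the start; "ft_torque": the same for the moment, N m; "opening": finger opening in m; "grip_force": force on a finger pad.
Only numpy, scipy, OpenCV 4.12 (cv2) and the standard library are available. Lean on these libraries where they do the work, as an engineer would, in place of code of your own. Each camera call takes 0.05 s, during which the arm holds its last target. There are 200 camera calls.

### The job

Push the pale soldering board along the bench top into the inside corner of the wooden corner stop, until its far long side lies flush against the long rail and its left end lies flush against the short rail. Slide it flat on the bench without lifting or tipping it, and leave the spool, the slate dish and the black cup where they stand.

Things in the scene. Friction and masses are not known exactly. Their poses are not given: they have to be found in the camera images.
- soldering_board: Loose flat board of grey fired clay with a grid of dark dots: 95 mm along its x, 125 mm along its y, 18 mm high, upright sides, about 0.4 kg; slides under a push of 2 to 7 N. Origin: centre of its underside. Starts on the robot's side of the long rail, right of the short rail, its 125 mm sides within about 20 degrees of the long rail's direction.
- corner_stop: Fixed L of two dark wooden rails, 18 mm wide, 14 mm high, with brass screws. Origin: inside corner, bench height; x away from the robot (within 12 degrees), y left. Long rail: inner face x = 0, along -y to -260 mm. Short rail: inner face y = 0, along -x to -110 mm. Board home: its centre at x = -47.5, y = -62.5 mm in this frame, its y along the stop's y (either way round).
- spool: Bystander: pale spool of solder wire standing on its flange, 48 mm across, 26 mm high, to the left of the short rail. Origin: centre of its underside.
- slate_dish: Bystander: round grey dish with a pale cone in it, 72 mm across, 30 mm high, beyond the long rail. Origin: centre of its underside.
- cup: Bystander: open black cup, 48 mm across, 41 mm high, well to the right of the stop. Origin: centre of its underside.

How it is judged:
At the end, for the whole second after the job is handed in: The board lies flat and still on the bench in the inside corner: 125 mm side against the long rail and 95 mm end against the short rail, each within 3 mm, and square to the rails within about 2.3 degrees; spool, dish and cup are within 15 mm of where they stood (x of soldering_board in the frame of corner_stop between -0.0505 and -0.0435 m and y of soldering_board in the frame of corner_stop between -0.0655 and -0.0585 m and angle between the y axis of soldering_board and the y axis of corner_stop, either way round below 0.04 rad and height (world z) of soldering_board below 0.003 m and angle between soldering_board's own z axis and vertical below 0.04 rad and linear speed of soldering_board below 0.01 m/s and distance of each of spool, slate_dish, cup from where it was at the start of the episode below 0.015 m); the robot touches nothing.
It fails at once if the board is lifted off the bench (more than 8 mm) or tipped (height (world z) of soldering_board above 0.008 m or angle between soldering_board's own z axis and vertical above 0.17 rad).
It fails at once if the spool, the slate dish or the cup is shifted by more than 15 mm (distance of any of spool, slate_dish, cup from where it was at the start of the episode above 0.015 m).
It also fails if it takes over 59 s, if anything falls off the work surface, if the arm or the gripper's body presses on something with over 40 N, if the wrist force passes 120 N, or if a joint passes its speed limit or range.

## Working session

There is one attempt and no reset: what is moved stays moved. The work goes in short steps, Python scripts to look and compute and a shell command to move; the robot and the scene stay as the last step left them, time stands still between calls to the robot, and variables do not carry over. Pictures are saved under pics/ and viewed, at most 10 in all, crops included, and the job is handed in when it is done.

```bash
ls; mkdir -p pics
python3 - <<'E'
from plant import robot, cams, status
import cv2
for n in("top","side"):
    im=cams.grab_frame(n); cv2.imwrite(f"pics/{n}0.png",im[:,:,::-1]); print(n,cams.camera_params(n))
s=status.state(); print(s)
E
```

```text
drive.py
pics
plant.py
top {'fx': 479.9388103903944, 'fy': 479.9388103903944, 'cx': 281.6160363029535, 'cy': 210.67472206701413, 'position': array([ 0.45402861, -0.1194364 ,  1.06830038]), 'orientation': array([ 0.18983466, -0.0102545 , -1.57353789])}
side {'fx': 523.8219563177106, 'fy': 523.8219563177106, 'cx': 265.19545987383594, 'cy': 204.6861355087851, 'position': array([0.38376707, 0.57329797, 0.73345374]), 'orientation': array([ 0.80842762,  0.01578118, -2.81491423])}
{'time': 0.1, 'q': array([-0.95279281,  0.50174926, -0.4268187 ,  1.55131948,  0.22079518,
        1.13828615, -0.21030076]), 'qd': array([ 0.00020571, -0.00218758, -0.00020366, -0.00246853,  0.0014583 ,
        0.00153735, -0.00049438]), 'joint_torque': array([-1.10985225e-02, -5.70812058e+01, -5.83807558e+00, -2.81748444e+01,
        1.06003982e-02,  5.49433142e-03, -1.37125085e-05]), 'ee_pos': array([0.2256445 , 0.60896648, 0.24937785]), 'tool_rot': array([-3.13988380e+00, -7.52200309e-05,  2.78683927e+00]), 'force': array([-0.67193735, -0.58083587,  0.78771176]), 'ft_torque': array([ 0.0137107 , -0.02969301,  0.01793959]), 'grip_force': 0.0, 'opening': 0.08543966991205233}
```

View pics/top0.png

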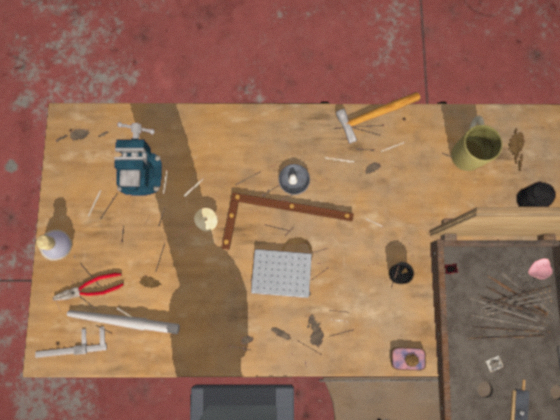

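View pics/side0.png

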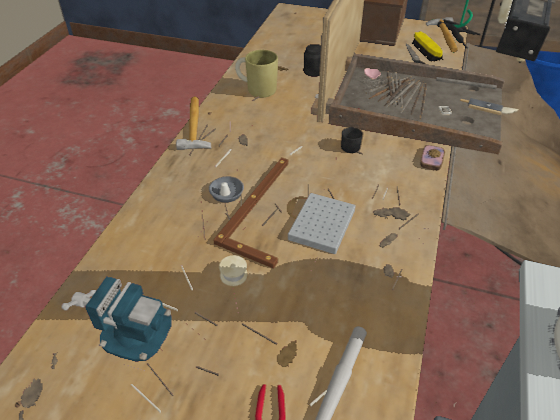

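The top view shows the board at about (282,273). The stop's corner is near (237,197), with the long rail running to (352,216) and the short rail to (226,246). The spool is at (206,219), the dish at (293,178) and the cup at (401,273). Next I measure these positions.

```bash
cat > h.py <<'E'
import numpy as np, cv2
from scipy.spatial.transform import Rotation as R
from plant import robot, cams, status
def proj(cam,uv,z):
    p=cams.camera_params(cam); uv=np.atleast_2d(uv).astype(float)
    d=np.c_[(uv[:,0]-p["cx"])/p["fx"],-(uv[:,1]-p["cy"])/p["fy"],-np.ones(len(uv))]@R.from_euler("xyz",p["orientation"]).as_matrix().T
    o=p["position"]; return (o+d*((z-o[2])/d[:,2])[:,None])[:,:2]
def boardmask(im,roi):
    hsv=cv2.cvtColor(im,cv2.COLOR_RGB2HSV); m=((hsv[...,1]<60)&(hsv[...,2]>90)).astype(np.uint8)
    k=np.zeros_like(m);x0,x1,y0,y1=roi;k[y0:y1,x0:x1]=1
    m=cv2.morphologyEx(m*k,cv2.MORPH_CLOSE,np.ones((5,5))); return m
def big(m):
    return max(cv2.findContours(m,cv2.RETR_EXTERNAL,cv2.CHAIN_APPROX_NONE)[0],key=cv2.contourArea)[:,0]
def rect(pts):
    c=cv2.minAreaRect(pts.astype(np.float32)*1000); return np.array(c[0])/1000,np.array(c[1]),cv2.boxPoints(c)/1000
E
python3 - <<'E'
from h import *
T=cams.grab_frame("top");S=cams.grab_frame("side")
hsv=cv2.cvtColor(T,cv2.COLOR_RGB2HSV)
for p in[(282,270),(290,206),(231,225),(270,250)]: print(p,T[p[1],p[0]],hsv[p[1],p[0]])
for n,im,roi in(("top",T,(220,345,235,310)),("side",S,(280,360,185,260))):
    b=big(boardmask(im,roi)); c,s,bx=rect(proj(n,b,.018)); print(n,c,s,bx.round(4).tolist(),b.min(0),b.max(0))
# rails in both views
for n,im,roi in(("top",T,(215,362,186,255)),("side",S,(205,295,150,272))):
    h=cv2.cvtColor(im,cv2.COLOR_RGB2HSV); i=im.astype(int)
    m=((h[...,2]<125)&(i[...,0]-i[...,2]>25)&(i[...,0]>1.45*i[...,1])).astype(np.uint8)
    k=np.zeros_like(m);k[roi[2]:roi[3],roi[0]:roi[1]]=1
    m=cv2.morphologyEx(m*k,cv2.MORPH_CLOSE,np.ones((5,5)))
    c=big(m); im2=im.copy(); cv2.drawContours(im2,[c[:,None]],-1,(0,255,0),1)
    cv2.drawContours(im2,[big(boardmask(im,(220,345,235,310) if n=="top" else (280,360,185,260)))[:,None]],-1,(0,0,255),1)
    x0,x1,y0,y1=roi; 
    cr=cv2.resize(im2[y0-10:y1+55,x0-10:x1+80],None,fx=2.4,fy=2.4,interpolation=0); cv2.imwrite(f"pics/{n}m.png",cr[:,:,::-1])
    P=proj(n,c,.014); np.save(f"rail_{n}.npy",np.c_[P,c])
    print(n,len(c),c.min(0),c.max(0), cv2.approxPolyDP(c[:,None],4,True)[:,0].tolist(), proj(n,cv2.approxPolyDP(c[:,None],4,True)[:,0],.014).round(4).tolist())
a=cv2.imread("pics/topm.png");b=cv2.imread("pics/sidem.png");H=min(600,max(a.shape[0],b.shape[0]))
f=lambda q:cv2.resize(q,(400,int(q.shape[0]*400/q.shape[1])))
a,b=f(a),f(b);o=np.zeros((600,800,3),np.uint8);o[:min(600,len(a)),:400]=a[:600];o[:min(600,len(b)),400:]=b[:600];cv2.imwrite("pics/masks.png",o)
E
```

```text
(282, 270) [177 176 177] [150   1 177]
(290, 206) [185 134  70] [ 17 159 185]
(231, 225) [120  68  44] [  9 162 120]
(270, 250) [133 122 116] [ 11  33 133]
top [ 0.5184635  -0.12975188] [126.23521423  96.8408432 ] [[0.4650999903678894, -0.18870000541210175], [0.5616000294685364, -0.19660000503063202], [0.5717999935150146, -0.07079999893903732], [0.47530001401901245, -0.06289999932050705]] [251 249] [311 297]
side [ 0.51755762 -0.12235   ] [138.61450195  98.72624969] [[0.4627000093460083, -0.1873999983072281], [0.5611000061035156, -0.19550000131130219], [0.5723999738693237, -0.05730000138282776], [0.4740000069141388, -0.04919999837875366]] [288 193] [355 253]
top 354 [222 193] [351 247] [[222, 247], [229, 245], [239, 200], [350, 220], [351, 213], [232, 193], [229, 212], [234, 217], [227, 219]] [[0.5752, 0.0007], [0.5796, -0.0146], [0.6811, -0.0352], [0.6353, -0.2834], [0.6512, -0.2861], [0.6972, -0.0192], [0.6537, -0.0133], [0.6423, -0.0246], [0.6378, -0.0091]]
side 290 [214 158] [287 267] [[282, 158], [214, 239], [271, 267], [276, 258], [231, 240], [230, 234], [286, 165]] [[0.6488, -0.2883], [0.6975, -0.0198], [0.5753, 0.0113], [0.5733, -0.0113], [0.6664, -0.0272], [0.6738, -0.0408], [0.6333, -0.2678]]
```

View pics/masks.png

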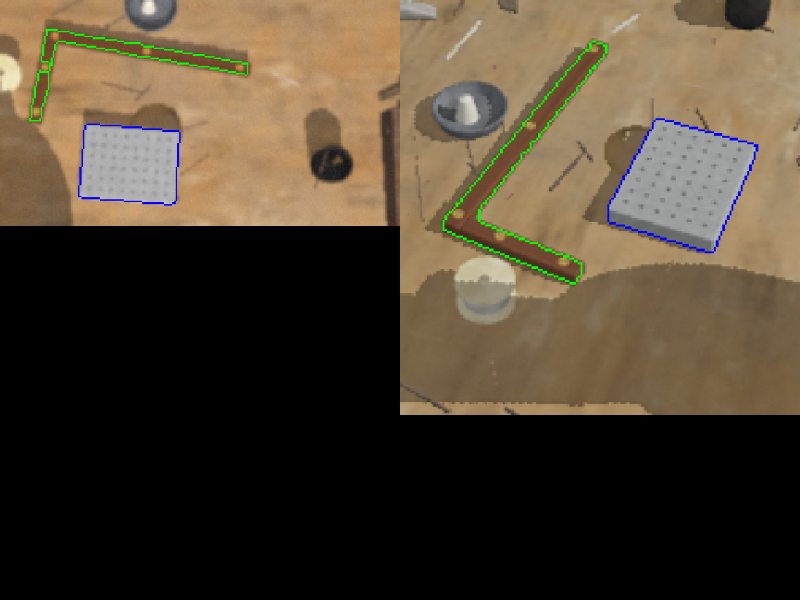

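The masks fit well. The stop yaw is about -9.8° with its inside corner near (0.676,-0.034). The board is at stop coordinates (-0.139,-0.121), rotated about 5°. I'll push its near long side with two half-open fingers, then its right end.

```bash
cat >> h.py <<'E'
YAW=-np.arctan2(.6972-.6512,.2861-.0192)
C=np.array([.6764,-.0338]); SX=np.array([np.cos(YAW),np.sin(YAW)]); SY=np.array([-SX[1],SX[0]])
def tostop(p): d=np.asarray(p)[...,:2]-C; return np.stack([d@SX,d@SY],-1)
def need(sx,sy,z,yaw):
    s=status.state(); M=R.from_euler("xyz",s["tool_rot"]).as_matrix(); t=C+sx*SX+sy*SY
    d=M.T@(np.r_[t,z]-s["ee_pos"]); w=-(yaw-s["tool_rot"][2]); w=(w+np.pi)%(2*np.pi)-np.pi
    print("tcp stop",tostop(s["ee_pos"]).round(4),"world",s["ee_pos"].round(4),"rot",s["tool_rot"].round(3),"need tool",d.round(4),"turn",round(w,3),"q",s["q"].round(2),"F",s["force"].round(1),"t",s["time"])
E
echo '[{"tx":-0.032,"ty":-0.0215},{"tx":-0.032,"ty":-0.0215},{"tx":-0.032,"ty":-0.0215},{"tx":-0.032,"ty":-0.0215},{"tx":-0.032,"ty":-0.0215}]' | python3 drive.py .05 20
echo '[{"tx":-0.032,"ty":-0.0215},{"tx":-0.032,"ty":-0.0215},{"tx":-0.032,"ty":-0.0215},{"tx":-0.032,"ty":-0.0215},{"tx":-0.032,"ty":-0.0215}]' | python3 drive.py
echo '[{"yaw":-0.09},{"yaw":-0.09},{},{}]' | python3 drive.py
python3 -c "
from h import *
need(-.235,-.121,.2,np.pi+YAW)"
```

```text
time: 0.62
ee_pos: [0.3392, 0.4514, 0.2501]
tool_rot: [-3.141, -0.0, 2.787]
force: [0.6, 0.2, 0.2]
opening: 0.0497
grip_force: 0.0
time: 1.03
ee_pos: [0.4519, 0.295, 0.2504]
tool_rot: [3.141, 0.0, 2.787]
force: [1.6, 0.7, -0.4]
opening: 0.0502
grip_force: 0.0
time: 1.37
ee_pos: [0.451, 0.2968, 0.2502]
tool_rot: [3.142, -0.0, 2.964]
force: [-0.7, -0.3, 0.2]
opening: 0.0499
grip_force: 0.0
tcp stop [-0.2783  0.2875] world [0.451  0.2968 0.2502] rot [ 3.142 -0.     2.964] need tool [-0.046  -0.4082  0.0502] turn -0.007 q [-0.34  0.29 -0.35  1.83  0.11  1.04  0.66] F [-0.7 -0.3  0.2] t 1.3667
```

```bash
echo '[{"tx":-0.004,"ty":-0.037},{"tx":-0.004,"ty":-0.037},{"tx":-0.004,"ty":-0.037},{"tx":-0.004,"ty":-0.037},{"tx":-0.004,"ty":-0.037}]' | python3 drive.py
echo '[{"tx":-0.004,"ty":-0.037,"tz":0.01},{"tx":-0.004,"ty":-0.037,"tz":0.01},{"tx":-0.004,"ty":-0.037,"tz":0.01},{"tx":-0.004,"ty":-0.037,"tz":0.01},{"tx":-0.004,"ty":-0.037,"tz":0.01}]' | python3 drive.py
echo '[{"tx":-0.004,"ty":-0.038,"yaw":-0.007},{"tz":0.03},{"tz":0.03},{"tz":0.02},{}]' | python3 drive.py
python3 -c "
from h import *
need(-.235,-.121,.03,np.pi+YAW)
im=cams.grab_frame('top');cv2.imwrite('pics/t1.png',cv2.resize(im[150:340,180:440],None,fx=3,fy=3)[:,:,::-1])"
```

```text
time: 1.78
ee_pos: [0.438, 0.1103, 0.2503]
tool_rot: [3.141, 0.0, 2.966]
force: [2.0, -2.2, 0.3]
opening: 0.0501
grip_force: 0.0
time: 2.2
ee_pos: [0.426, -0.0755, 0.2002]
tool_rot: [3.142, 0.001, 2.966]
force: [1.0, -0.3, 0.6]
opening: 0.0501
grip_force: 0.0
time: 2.62
ee_pos: [0.4206, -0.1116, 0.117]
tool_rot: [3.141, -0.007, 2.972]
force: [-0.4, -0.5, 0.5]
opening: 0.05
grip_force: 0.0
tcp stop [-0.2389 -0.1201] world [ 0.4206 -0.1116  0.117 ] rot [ 3.141 -0.007  2.972] need tool [-0.0045 -0.001   0.0869] turn 0.001 q [ 0.24  0.3  -0.05  2.18  0.02  0.67  1.58] F [-0.4 -0.5  0.5] t 2.6167
```

View pics/t1.png

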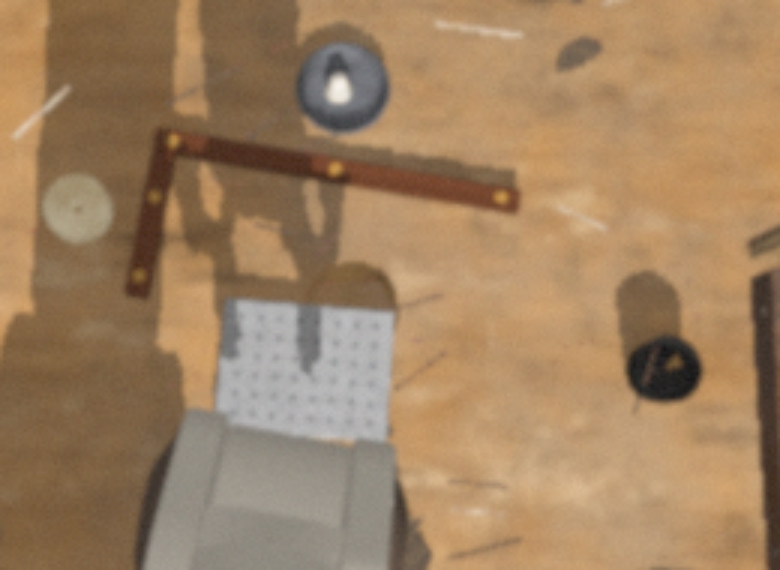

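The hand (grey, bottom) is behind the board's near side and clear of it; the board hasn't moved. Next I lower the fingers.

```bash
echo '[{"tz":0.03},{"tz":0.03},{"tz":0.02},{},{}]' | python3 drive.py
python3 -c "
from h import *
need(-.235,-.121,.027,np.pi+YAW)
im=cams.grab_frame('side');cv2.imwrite('pics/s1.png',cv2.resize(im[140:310,190:430],None,fx=3,fy=3)[:,:,::-1])"
```

```text
time: 3.08
ee_pos: [0.424, -0.1122, 0.0409]
tool_rot: [3.141, -0.001, 2.974]
force: [0.4, -0.0, 0.4]
opening: 0.0499
grip_force: 0.0
tcp stop [-0.2354 -0.1201] world [ 0.424  -0.1122  0.0409] rot [ 3.141e+00 -1.000e-03  2.974e+00] need tool [-0.0004 -0.0009  0.0139] turn 0.003 q [ 0.23  0.46 -0.04  2.21  0.04  0.47  1.57] F [ 0.4 -0.   0.4] t 3.0833
```

View pics/s1.png

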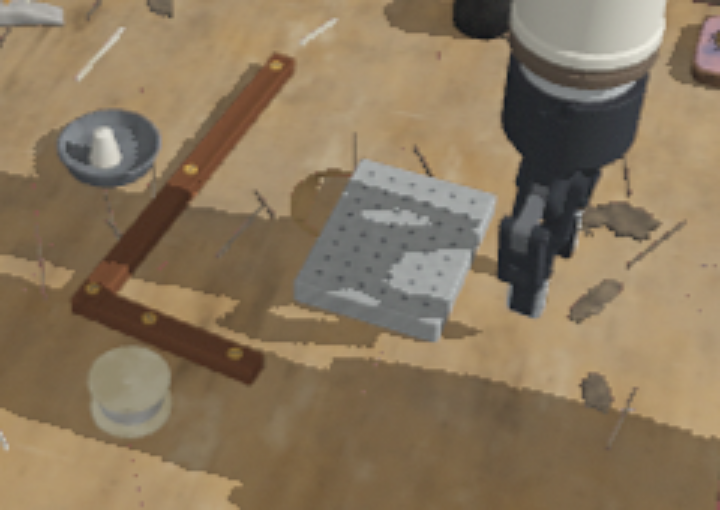

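The fingers stand clear behind the near long side. I'll go down 14 mm and push.

```bash
echo '[{"tz":0.007},{"tz":0.007},{},{}]' | python3 drive.py
echo '[{"tx":-0.012},{"tx":-0.012},{"tx":-0.008},{"tx":-0.008},{"tx":-0.008}]' | python3 drive.py
echo '[{"tx":-0.01},{"tx":-0.01},{"tx":-0.01},{"tx":-0.01},{"tx":-0.005}]' | python3 drive.py
python3 -c "
from h import *
need(-.106,-.121,.027,np.pi+YAW)"
```

```text
time: 3.47
ee_pos: [0.4235, -0.1127, 0.0264]
tool_rot: [3.142, -0.0, 2.974]
force: [0.8, -0.6, -0.6]
opening: 0.0498
grip_force: 0.0
time: 3.88
ee_pos: [0.4695, -0.1201, 0.026]
tool_rot: [3.141, -0.004, 2.974]
force: [-5.0, 2.7, 3.2]
opening: 0.0503
grip_force: 2.4
time: 4.3
ee_pos: [0.5172, -0.1286, 0.0263]
tool_rot: [-3.142, 0.002, 2.974]
force: [-1.5, 0.3, -1.3]
opening: 0.0499
grip_force: 0.9
tcp stop [-0.1408 -0.1205] world [ 0.5172 -0.1286  0.0263] rot [-3.142e+00  2.000e-03  2.974e+00] need tool [-0.0348 -0.0006 -0.0006] turn 0.003 q [ 0.22  0.59 -0.03  1.99  0.04  0.56  1.57] F [-1.5  0.3 -1.3] t 4.3
```

```bash
echo '[{"tx":-0.006},{"tx":-0.006},{"tx":-0.006},{"tx":-0.004},{"tx":-0.003}]' | python3 drive.py
echo '[{"tx":-0.002},{"tx":-0.002},{"tx":-0.002},{}]' | python3 drive.py
echo '[{"tx":-0.002},{"tx":-0.001},{}]' | python3 drive.py
python3 -c "
from h import *
need(-.106,-.121,.027,np.pi+YAW)
im=cams.grab_frame('side');cv2.imwrite('pics/s2.png',cv2.resize(im[140:310,190:430],None,fx=3,fy=3)[:,:,::-1])"
```

```text
time: 4.72
ee_pos: [0.5405, -0.1325, 0.0262]
tool_rot: [3.142, 0.0, 2.974]
force: [-2.8, 0.1, -0.6]
opening: 0.0502
grip_force: 1.2
time: 5.05
ee_pos: [0.5462, -0.1335, 0.0263]
tool_rot: [3.142, 0.001, 2.974]
force: [-2.1, 0.3, -2.1]
opening: 0.0498
grip_force: 0.8
time: 5.3
ee_pos: [0.5493, -0.134, 0.0263]
tool_rot: [3.142, 0.001, 2.974]
force: [-0.6, 0.3, -0.6]
opening: 0.05
grip_force: 0.9
tcp stop [-0.1082 -0.1203] world [ 0.5493 -0.134   0.0263] rot [3.142e+00 1.000e-03 2.974e+00] need tool [-0.0022 -0.0007 -0.0007] turn 0.003 q [ 0.22  0.63 -0.03  1.91  0.03  0.6   1.57] F [-0.6  0.3 -0.6] t 5.3
```

View pics/s2.png

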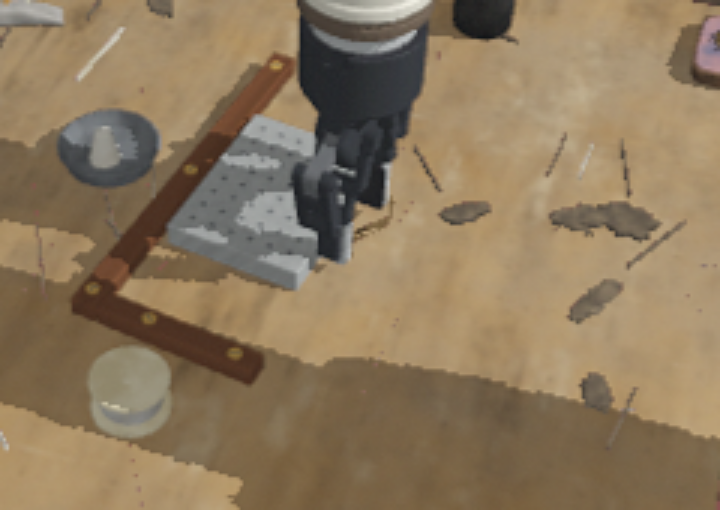

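The board is parallel to the long rail and almost touching it. I'll continue in 2 mm steps until the force rises.

```bash
echo '[{"tx":-0.002},{},{}]' | python3 drive.py|grep -E 'ee|force'
echo '[{"tx":-0.002},{},{}]' | python3 drive.py|grep -E 'ee|force'
echo '[{"tx":-0.001},{},{}]' | python3 drive.py|grep -E 'ee|force'
```

```text
ee_pos: [0.551, -0.1343, 0.0263]
force: [-1.9, 0.3, 0.2]
grip_force: 1.1
ee_pos: [0.553, -0.1346, 0.0263]
force: [-2.3, 0.5, -0.6]
grip_force: 1.1
ee_pos: [0.5536, -0.1347, 0.0263]
force: [-3.8, 0.4, 1.9]
grip_force: 1.8
```

```bash
echo '[{"tx":-0.002},{},{}]' | python3 drive.py|grep -E 'ee|force'
echo '[{"tx":-0.002},{},{}]' | python3 drive.py|grep -E 'ee|force'
python3 -c "
from h import *
need(-.106,-.121,.027,np.pi+YAW)"
```

```text
ee_pos: [0.5538, -0.1348, 0.0261]
force: [-8.1, 1.4, 5.5]
grip_force: 3.9
ee_pos: [0.5539, -0.1348, 0.0258]
force: [-12.1, 1.8, 8.3]
grip_force: 5.9
tcp stop [-0.1035 -0.1203] world [ 0.5539 -0.1348  0.0258] rot [ 3.142 -0.007  2.974] need tool [ 0.0025 -0.0007 -0.0012] turn 0.003 q [ 0.22  0.64 -0.03  1.89  0.03  0.62  1.57] F [-12.1   1.8   8.3] t 6.6
```

The board is flush with the long rail; force rises while the tool stays put. I back off, lift, move right and turn 90°.

```bash
echo '[{"tx":0.015},{"tx":0.02},{"tz":-0.03},{"tz":-0.03},{"tz":-0.02}]' | python3 drive.py|grep -E 'time|ee|^force'
echo '[{"ty":-0.035},{"ty":-0.035},{"ty":-0.035},{"yaw":-0.12},{"yaw":-0.12}]' | python3 drive.py|grep -E 'time|ee|^force'
echo '[{"yaw":-0.12},{"yaw":-0.12},{"yaw":-0.12},{"yaw":-0.12},{"yaw":-0.12}]' | python3 drive.py|grep -E 'time|ee|^force'
echo '[{"yaw":-0.12},{"yaw":-0.12},{"yaw":-0.12},{"yaw":-0.12},{"yaw":-0.12}]' | python3 drive.py|grep -E 'time|ee|^force'
echo '[{"yaw":-0.12},{},{}]' | python3 drive.py|grep -E 'time|ee|^force'
python3 -c "
from h import *
need(-.05,-.23,.1,YAW-np.pi/2)
T=cams.grab_frame('top');b=big(boardmask(T,(230,345,200,310))); c,s,bx=rect(proj('top',b,.018)); print(tostop(c),s,tostop(bx).round(4).tolist())
cv2.imwrite('pics/t2.png',cv2.resize(T[150:340,180:440],None,fx=3,fy=3)[:,:,::-1])"
```

```text
time: 7.02
ee_pos: [0.5253, -0.1299, 0.1088]
force: [-0.3, -0.1, 0.8]
time: 7.43
ee_pos: [0.5063, -0.2373, 0.1071]
force: [-0.5, 1.2, -0.4]
time: 7.85
ee_pos: [0.5073, -0.2337, 0.1069]
force: [0.6, 0.5, 0.1]
time: 8.27
ee_pos: [0.5072, -0.2338, 0.1076]
force: [-0.8, 2.8, -4.8]
time: 8.52
ee_pos: [0.5043, -0.2306, 0.1018]
force: [-0.2, 0.0, -0.3]
tcp stop [-0.1362 -0.2232] world [ 0.5043 -0.2306  0.1018] rot [ 3.134  0.012 -1.78 ] need tool [ 0.0035 -0.0864  0.0012] turn -0.039 q [ 1.24  0.9  -1.22  1.88  0.95  1.1   2.57] F [-0.2  0.  -0.3] t 8.5167
[-0.06075907 -0.16885416] [240.17193604 127.24485779] [[-0.1596, -0.2621], [-0.0391, -0.303], [0.0381, -0.0756], [-0.0825, -0.0347]]
```

View pics/t2.png

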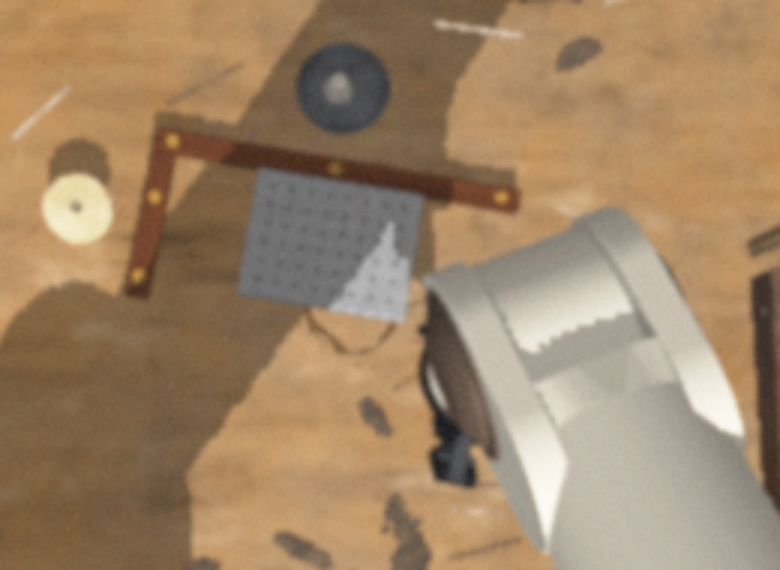

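The board lies flush along the long rail, from about (258,168) to (425,195) in the crop. Joint 7 reached its range, so I'll lift and turn the other way, which gives the same finger line.

```bash
echo '[{"tz":-0.03},{"tz":-0.03},{"yaw":0.12},{"yaw":0.12},{"yaw":0.12}]' | python3 drive.py|grep -E 'time|ee|rot'
for i in 1; do :; done
echo '[{"yaw":0.12},{"yaw":0.12},{"yaw":0.12},{"yaw":0.12},{"yaw":0.12}]' | python3 drive.py|grep -E 'time|ee|rot'
echo '[{"yaw":0.12},{"yaw":0.12},{"yaw":0.12},{"yaw":0.12},{"yaw":0.12}]' | python3 drive.py|grep -E 'time|ee|rot'
echo '[{"yaw":0.12},{"yaw":0.12},{"yaw":0.12},{"yaw":0.12},{"yaw":0.12}]' | python3 drive.py|grep -E 'time|ee|rot'
echo '[{"yaw":0.12},{"yaw":0.12},{"yaw":0.12},{"yaw":0.12},{"yaw":0.12}]' | python3 drive.py|grep -E 'time|ee|rot'
echo '[{"yaw":0.12},{"yaw":0.12},{"yaw":0.12},{},{}]' | python3 drive.py|grep -E 'time|ee|rot'
python3 -c "
from h import *
need(-.05,-.23,.1,YAW+np.pi/2)"
```

```text
time: 8.98
ee_pos: [0.5057, -0.2332, 0.1675]
tool_rot: [-3.14, -0.008, -2.143]
time: 9.4
ee_pos: [0.5057, -0.2335, 0.1678]
tool_rot: [-3.135, -0.006, -2.744]
time: 9.82
ee_pos: [0.506, -0.2338, 0.1686]
tool_rot: [-3.133, 0.001, 2.939]
time: 10.23
ee_pos: [0.5063, -0.2339, 0.1692]
tool_rot: [-3.136, 0.007, 2.338]
time: 10.65
ee_pos: [0.5066, -0.234, 0.1699]
tool_rot: [3.14, 0.009, 1.738]
time: 11.07
ee_pos: [0.5064, -0.2335, 0.1691]
tool_rot: [3.139, 0.006, 1.389]
tcp stop [-0.1336 -0.2256] world [ 0.5064 -0.2335  0.1691] rot [3.139 0.006 1.389] need tool [-0.003   0.0835  0.0693] turn -0.011 q [ 0.96  0.5  -0.74  1.85  0.42  0.94 -0.15] F [-0.6 -0.  -0.3] t 11.0667
```

```bash
echo '[{"ty":0.03,"yaw":-0.011},{"ty":0.03},{"tx":-0.003,"ty":0.0265,"tz":0.02},{"tz":0.03},{"tz":0.02}]' | python3 drive.py|grep -E 'time|ee|rot'
echo '[{"tz":0.03},{"tz":0.03},{"tz":0.0125},{},{}]' | python3 drive.py|grep -E 'time|ee|rot|^force'
python3 -c "
from h import *
need(-.047,-.071-.0625,.027,YAW+np.pi/2)
im=cams.grab_frame('side');cv2.imwrite('pics/s3.png',cv2.resize(im[140:310,190:430],None,fx=3,fy=3)[:,:,::-1])"
```

```text
time: 11.48
ee_pos: [0.5912, -0.251, 0.0949]
tool_rot: [-3.141, 0.002, 1.401]
time: 11.9
ee_pos: [0.5894, -0.2503, 0.0232]
tool_rot: [-3.138, 0.0, 1.4]
force: [0.2, -0.1, 0.2]
tcp stop [-0.049  -0.2281] world [ 0.5894 -0.2503  0.0232] rot [-3.138  0.     1.4  ] need tool [ 0.0946  0.0019 -0.0039] turn -0.0 q [ 0.78  0.82 -0.6   1.69  0.6   0.82 -0.26] F [ 0.2 -0.1  0.2] t 11.9
```

View pics/s3.png

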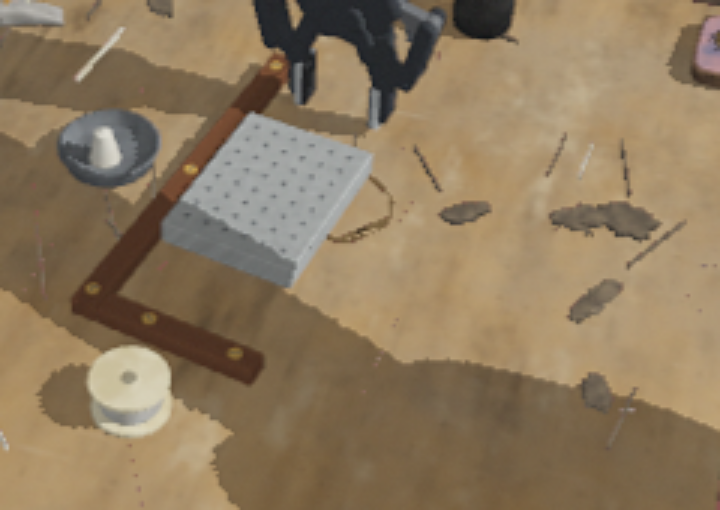

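Both fingers are behind the right end and between the rail and the near edge. I raise 3 mm and push left.

```bash
echo '[{"tx":0.01,"tz":-0.003},{"tx":0.008},{"tx":0.006},{"tx":0.006},{"tx":0.006}]' | python3 drive.py|grep -E 'time|ee|rot|^force'
echo '[{"tx":0.008},{"tx":0.008},{"tx":0.008},{"tx":0.008},{"tx":0.008}]' | python3 drive.py|grep -E 'time|ee|rot|^force'
echo '[{"tx":0.003},{"tx":0.003},{"tx":0.003},{}]' | python3 drive.py|grep -E 'time|ee|rot|^force'
python3 -c "
from h import *
need(-.047,-.071-.0625,.027,YAW+np.pi/2)"
```

```text
time: 12.37
ee_pos: [0.5956, -0.2158, 0.0261]
tool_rot: [-3.138, 0.002, 1.398]
force: [-0.7, -4.7, 3.8]
time: 12.78
ee_pos: [0.6023, -0.1776, 0.0259]
tool_rot: [-3.138, 0.003, 1.397]
force: [-2.0, -6.3, 3.9]
time: 13.12
ee_pos: [0.6038, -0.167, 0.0255]
tool_rot: [-3.138, 0.001, 1.398]
force: [-0.2, -4.5, 3.1]
tcp stop [-0.0489 -0.1436] world [ 0.6038 -0.167   0.0255] rot [-3.138e+00  1.000e-03  1.398e+00] need tool [ 0.0101  0.0019 -0.0015] turn -0.002 q [ 0.66  0.8  -0.6   1.73  0.6   0.8  -0.4 ] F [-0.2 -4.5  3.1] t 13.1167
```

```bash
echo '[{"tx":0.003},{"tx":0.002},{},{}]' | python3 drive.py|grep -E 'ee|^force'
echo '[{"tx":0.002},{},{}]' | python3 drive.py|grep -E 'ee|^force'
echo '[{"tx":0.002},{},{}]' | python3 drive.py|grep -E 'ee|^force'
echo '[{"tx":0.002},{},{}]' | python3 drive.py|grep -E 'ee|^force'
python3 -c "
from h import *
need(-.047,-.071-.0625,.027,YAW+np.pi/2)"
```

```text
ee_pos: [0.6044, -0.1622, 0.0252]
force: [-0.7, -4.5, 2.5]
ee_pos: [0.6047, -0.1599, 0.0251]
force: [-1.5, -4.7, 3.6]
ee_pos: [0.6049, -0.1581, 0.025]
force: [-0.8, -5.3, 4.2]
ee_pos: [0.6049, -0.158, 0.025]
force: [-0.7, -8.0, 4.3]
tcp stop [-0.0493 -0.1345] world [ 0.6049 -0.158   0.025 ] rot [-3.137e+00  2.000e-03  1.397e+00] need tool [ 0.001   0.0023 -0.002 ] turn -0.003 q [ 0.64  0.8  -0.6   1.73  0.6   0.8  -0.42] F [-0.7 -8.   4.3] t 14.2
```

```bash
echo '[{"tx":0.003},{},{}]' | python3 drive.py|grep -E 'ee|^force'
echo '[{"tx":-0.015},{"tx":-0.02},{"tx":-0.02,"tz":-0.03},{"tx":-0.02,"tz":-0.03},{"tx":-0.02,"tz":-0.03}]' | python3 drive.py|grep -E 'time|ee|^force'
echo '[{"tx":-0.03},{"tx":-0.03},{"tx":-0.03},{}]' | python3 drive.py|grep -E 'time|ee|^force'
python3 - <<'E'
from h import *
T=cams.grab_frame('top');S=cams.grab_frame('side')
a=cv2.resize(T[180:280,200:330],(400,308));b=cv2.resize(S[190:280,200:317],(400,308))
cv2.imwrite('pics/f1.png',np.hstack([a,b])[:,:,::-1])
b=big(boardmask(T,(234,310,197,270))); c,s,bx=rect(proj('top',b,.018)); print(tostop(c),s,tostop(bx).round(4).tolist())
E
```

```text
ee_pos: [0.6049, -0.1579, 0.025]
force: [-1.7, -12.2, 5.7]
time: 14.87
ee_pos: [0.5889, -0.2445, 0.1144]
force: [0.6, 0.5, 0.1]
time: 15.2
ee_pos: [0.5715, -0.3425, 0.1137]
force: [-0.8, -2.3, -0.4]
[-0.04652034 -0.06155451] [126.13442993  97.79248047] [[-0.0949, -0.125], [0.0029, -0.1242], [0.0019, 0.0019], [-0.0959, 0.0011]]
```

View pics/f1.png

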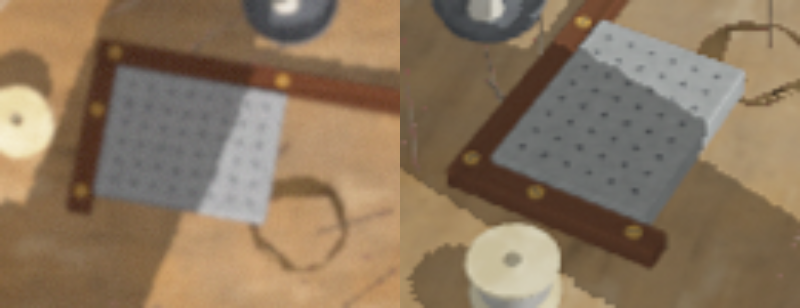

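Both views show the board seated in the corner with no gap on either rail, and it measures (-46.5,-61.6) mm and about 0.5° off square. The spool and dish haven't moved and the arm is clear, so I'm handing it in.

```bash
echo '[{"tz":-0.02},{},{}]' | python3 drive.py|grep -E 'time|^force'; python3 -c "
from plant import robot, cams, status
print(robot.finish_job())"
```

```text
time: 15.55
force: [0.2, 0.3, 0.2]
the job is handed in; nothing more can be done
None
```

I slid the board flat into the corner, flush against both rails (camera: x -46.5 mm, y -61.6 mm, about 0.5° off square), and handed the job in at about 15.6 s with the arm clear; the spool and dish looked unmoved, I didn't re-measure the cup, and no verdict came back.

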